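Jack up the headstock end of the bench lathe and hold it

ROBOT

A 7-joint arm with a two-finger parallel gripper is mounted at the origin on the work surface; the furniture and walls round the work are solid. World frame = base frame: x ahead of the robot, y to its left, z up, the work surface at z = 0. Lengths are in m, angles in rad, forces in N, time in s.
With the tool pointing down it reaches from about 0.4 to 0.85 m from the base axis. Payload 4.5 kg.
Tool frame: the origin (TCP) lies on the centre line of the jaws, within the pads' length; the fingertips stand 25 mm ahead of it and the grasp point (between the pads) lies 6 mm ahead of it (ctrl.tcp_to_tips is the distance from the TCP to the fingertips, in m); z points along the fingers, y is the line along which they close (so a half turn about z gives the same grasp; the last joint's range is limited). The gripper opens to 85 mm and grips with 20 to 120 N. Pads are 22 mm wide; open, the fingers measure 114 mm over their backs; the gripper's body (76 mm by 85 mm) begins 54 mm behind the grasp point. The pads swing forward as they close: fully open they stand 13 mm farther back than shut.
Start: joints at [1.287, 0.689, -0.195, 1.565, 0.157, 0.902, -0.215], TCP at [0.195, -0.594, 0.256] pointing down, gripper open.
Joint ranges: [-3.01, 3.01], [-0.46, 2.08], [-1.47, 1.51], [0.13, 2.56], [-1, 4.14], [0.04, 2.09], [-2.66, 2.66]. Speed limits (rad/s): [2.57, 2.57, 3.14, 3.14, 3.14, 3.14, 3.14].

INTERFACE

Orientations are given as a unit quaternion [w, x, y, z].
In Python, from cell import ctrl gives the robot as it stands.
- The arm moves only by the shell command python3 -m inch 'ROWS' [FORCE]. ROWS is JSON, a list of rows, each a list of 7 numbers: the turn, a rotation vector about the tool's x, y, z in degrees, then the shift along the tool's x, y, z in m, then the opening, from 0 (shut) to 1 (fully open). In form: [[wx, wy, wz, tx, ty, tz, claw], ...]. A call has 1 to 8 rows; each row is the pose to reach, as a shift and turn from the pose commanded when the call began, along the tool's axes at that moment; what a row does not reach only later rows make up. A row lasts 1/12 s, in which the tool goes at most 41.7 mm and 7.16 degrees, less where a joint would pass 70% of its speed; a pose out of reach is approached as far as the arm can. A call with a gripper value outside its range is refused whole. The fingers move at their own pace and stop on an object; FORCE is the grip in N (left out, the last holds). Time passes only in rows, so rows that repeat a pose let the fingers close. It gives the time, the measured TCP pose, the force, the opening and the grip force at its end, in the units of the state.
- ctrl.read_state(): the state, without advancing time (a new reading comes with each control period).
- ctrl.capture(name): name is "side" or "top"; returns (picture, depth): 420x560x3 uint8, red, green, blue; 420x560 float32, m along the optical axis (not along the pixel's ray), 0 where there is no reading.
- ctrl.get_calibration(name): a dict with "intrinsics" (3x3 intrinsics, pixels), "R" (3x3) and "t" (3): a world point X has camera coordinates R X + t. Camera axes: x right, y down, z forward; pixel columns grow to the right and rows downward; lengths in m; the calibration is good to about 2 mm. A picture is of the moment at which its call begins. get_calibration takes no time and is no camera call.
- ctrl.finish_job(): hands the job in; it is judged then, once.
Trained networks look in the newest picture that a camera, given by its name, has taken for a name from the list of things; names that differ only in an ending like _2 or _b are one class to them, and where a whole thing is asked for, a point or a joint stands for the part that bears it (a point fixed in the world has none). Each returns a list of dicts, best first, with "score" (0 to 1); they miss things now and then, are a little off and sometimes report something else, mostly with a low value. They report only what shows in the picture. A call takes as long as a camera call.
- ctrl.search_frame(camera, thing): "box" ([left, top, width, height] in pixels, round what is visible of it).
The state is a dict: "t": time; "joint_positions": joint angles; "qd": joint speeds; "joint_efforts": joint torques, N m; "position": TCP position; "tool_rot": TCP orientation; "contact_force": force on the tool from outside, world axes, zero at the start; "torque": the same for the moment, N m; "gripper_width": finger opening in m; "finger_force": force on a finger pad.
Only numpy, scipy, OpenCV 4.12 (cv2) and the standard library are available. Lean on these libraries where they do the work, as an engineer would, in place of code of your own. Each camera call takes 0.05 s, during which the arm holds its last target. There are 200 camera calls.

TASK

I want to slip the steel discs under the headstock-end feet of the little lathe: set the saddle of the toe jack under the marked lift point at the headstock end, then pump the jack's handle until both feet at that end are 6 to 14 mm clear of the table. Finish holding the handle pressed all the way down, so the jack cannot settle back, and stay like that. Let only the jack lift the lathe, do not shove the lathe out of its place, and leave everything else where it lies.

Things in the scene. Friction and masses are not known exactly. Their poses are not given: they have to be found in the camera images.
- mini_lathe: small grey bench lathe, 7 kg, loose on four round rubber feet. Origin on the table plane under mid-bed; +y along the bed to the headstock end (left), -y to the tailstock, -x the operator's side. Bed top at 84 mm; headstock with belt cover 186 mm high, ends at y = 165 mm, x from -49 to +98. A jacking lug 44 mm wide, its top at 72 mm, juts out below it to y = 224
- lift_pad (a point): lift point, marked by a raised triangle on top of the jacking lug: centre of the underside of the round steel boss (20 mm across) below the lug, at (0, 198, 52) mm in the lathe's frame, 52 mm above the table. Nothing stands on the table within 45 mm of the spot below it
- head_foot_near (a point): centre of the underside of the headstock-end foot on the operator's side (28 mm across), at (-50, 125, 0) mm in the lathe's frame; its z is that foot's clearance over the table
- head_foot_far (a point): the same for the other headstock-end foot, at (50, 125, 0) mm
- tail_end (a point): point on the table plane between the two tailstock-end feet, at (0, -113, 0) mm in the lathe's frame; the lathe tilts about these feet
- toe_jack: loose dark steel toe jack, 0.93 kg. Origin on its underside below its upright column, x forward to the toe, z up. Base plate 70 mm wide, 8 mm thick, x -130 to +78. Column 42 mm in x (-22 to +20), 40 mm in y, its cap 44 mm wide at z 113 to 121; take it across y, fingertips at z about 75 mm. The saddle is on the toe ahead of the column, the pump handle behind it
- jack_saddle (a point): centre of the floor of the saddle, a round dish on the toe (42 mm across, opening 36 mm, rim 2.5 mm high) for the boss to sit in; at (56, 0, 38) mm in the jack's frame when jack_toe reads 0, and higher by jack_toe
- jack_toe (a joint): height of toe and saddle above their lowest position, 0 to 0.034 m; starts at 0 to 6 mm and cannot be lowered. A ratchet in the column catches the toe every 6 mm (0, 6, ... 30 mm; about 1 mm lower under load). A full handle stroke, after a short idle part, lifts it 9 to 10 mm above its notch (7 to 8 mm under load); as the handle comes up it settles back to the next notch, 6 mm up
- jack_handle (a joint): pump handle on a level hinge at (-34, 0, 85) mm in the jack's frame: 0 fully up (pointing back, 0.61 rad above level), 0.65 fully down at its stop (about level). A spring returns it to 0 when let go. Needs 3 to 5 N at the grip unloaded, 7 to 12 N with the lathe on the saddle; over 25 N on the unloaded handle tips the jack
- handle_grip (a point): middle of the flat top of the handle's rubber grip (78 mm long, 30 mm wide, 14 mm thick), 137 mm from the hinge along the handle and 7 mm above the handle's centre line; moves with the handle
- spacer_0: bystander: plain steel disc 36 mm across, 4 mm thick, lying in front of the lathe
- spacer_1: bystander: the second such disc
- calipers: bystander: sliding calipers, 71 x 200 x 12 mm, in front of the lathe's tailstock
- tape: bystander: black roll of tape, 62 mm across, 19 mm high, near the parts cabinet

How it is judged:
On the way, in this order (a step that is already met when the one before it is completed fails the run):
1. the jack stands flat on the table with its saddle under the lift point, not yet lifting (horizontal distance between jack_saddle and lift_pad below 0.008 m and height (world z) of toe_jack below 0.004 m and angle between toe_jack's own z axis and vertical below 0.05 rad and contact force between toe_jack and mini_lathe below 1 N), for 0.2 s.
2. the saddle has been pumped up against the lift point and carries the lathe's headstock end (horizontal distance between jack_saddle and lift_pad below 0.008 m and height (world z) of toe_jack below 0.004 m and angle between toe_jack's own z axis and vertical below 0.05 rad and contact force between toe_jack and mini_lathe above 8 N and height (world z) of head_foot_near above 0.0025 m), for 0.2 s.
At the end, for the whole second after the job is handed in: Jack flat, saddle within 8 mm of the lift point from above and carrying over 8 N of the lathe; both headstock feet 6 to 14 mm off the table; handle held by the robot at 0.57 rad or more with over 1.5 N; robot off the lathe, which rests with its tail end within 15 mm of its place (horizontal distance between jack_saddle and lift_pad below 0.008 m and height (world z) of toe_jack below 0.004 m and angle between toe_jack's own z axis and vertical below 0.05 rad and height (world z) of head_foot_near between 0.006 and 0.014 m and height (world z) of head_foot_far between 0.006 and 0.014 m and value of joint jack_handle above 0.57 rad and contact force between any of the fingers, the arm and toe_jack above 1.5 N and contact force between toe_jack and mini_lathe above 8 N and contact force between each of the arm, the fingers and mini_lathe below 1 N and linear speed of mini_lathe below 0.02 m/s and distance of tail_end from where it was at the start of the episode below 0.015 m); the arm keeps its last pose, push and grip.
It fails at once if the lathe is shoved out of its place (tail end by more than 20 mm) (distance of tail_end from where it was at the start of the episode above 0.02 m).
It fails at once if the robot itself pushes or lifts the lathe (more than 15 N) (contact force between any of the fingers, the arm and mini_lathe above 15 N).
It fails at once if another thing on the table is moved by more than 30 mm (distance of any of spacer_0, spacer_1, calipers, tape from where it was at the start of the episode above 0.03 m).
It also fails if it takes over 61 s, if anything falls off the work surface, if the arm or the gripper's body presses on something with over 40 N, if the wrist force passes 120 N, or if a joint passes its speed limit or range.

## Working session

There is one attempt and no reset: what is moved stays moved. The work goes in short steps, Python scripts to look and compute and a shell command to move; the robot and the scene stay as the last step left them, time stands still between calls to the robot, and variables do not carry over. Pictures are saved under pics/ and viewed, at most 10 in all, crops included, and the job is handed in when it is done.

```bash
ls; mkdir -p pics; cat > h.py <<'E'
import numpy as np,cv2
from cell import ctrl
from scipy.spatial.transform import Rotation as R
def cloud(name):
    im,d=ctrl.capture(name);c=ctrl.get_calibration(name);K=np.array(c["intrinsics"]);Rm=np.array(c["R"]);t=np.array(c["t"])
    v,u=np.mgrid[:420,:560]
    P=np.stack([(u-K[0,2])/K[0,0]*d,(v-K[1,2])/K[1,1]*d,d],-1)
    W=(P-t)@Rm; W[d==0]=np.nan
    return im,W
def save(n,im): cv2.imwrite("pics/"+n,im[...,::-1])
E
python3 - <<'E'
from h import *
out=[]
for n in("top","side"):
    im,W=cloud(n); out.append(im); np.save(n+".npy",W); cv2.imwrite(n+".png",im[...,::-1])
    c=ctrl.get_calibration(n);print(n,-np.array(c["R"]).T@np.array(c["t"]),np.array(c["R"])[2])
    for th in("toe_jack","mini_lathe","handle_grip","jack_saddle","lift_pad","spacer_0","calipers","tape"):
        print(th,[(np.round(r["box"]),round(r["score"],2)) for r in ctrl.search_frame(n,th)[:2]])
save("a.png",out[0]);save("b.png",out[1])
s=ctrl.read_state();print(s)
E
```

```text
pics
top [ 0.29442098 -0.03259639  1.21540177] [ 0.12413209 -0.00424452 -0.99225662]
toe_jack [(array([136., 169.,  88.,  99.]), 0.84), (array([135., 208.,  56.,  57.]), 0.59)]
mini_lathe [(array([281., 161., 161.,  79.]), 0.8)]
handle_grip [(array([138., 204.,  52.,  62.]), 0.85), (array([199., 176.,  21.,  23.]), 0.46)]
jack_saddle [(array([198., 176.,  19.,  19.]), 0.83)]
lift_pad [(array([279., 161., 164.,  80.]), 0.8)]
spacer_0 [(array([327., 244.,  16.,  16.]), 0.73), (array([304., 242.,  15.,  14.]), 0.68)]
calipers [(array([348., 258.,  79.,  30.]), 0.9)]
tape [(array([145., 160.,  22.,  25.]), 0.76)]
side [-0.37147886  0.0762548   0.69940981] [ 0.8024266  -0.10653365 -0.58716448]
toe_jack [(array([156., 198.,  77.,  74.]), 0.58)]
mini_lathe [(array([301., 164., 126.,  77.]), 0.62)]
handle_grip [(array([157., 215.,  46.,  14.]), 0.81)]
jack_saddle [(array([219., 209.,  11.,  22.]), 0.57)]
lift_pad [(array([305., 164., 118.,  76.]), 0.77)]
spacer_0 []
calipers [(array([368., 256.,  61.,  23.]), 0.56)]
tape [(array([160., 217.,  22.,  15.]), 0.41)]
{'t': 0.9, 'joint_positions': array([ 1.28675244,  0.68909261, -0.19464234,  1.56529656,  0.15729991,
        0.9025133 , -0.21508563]), 'qd': array([-3.63681831e-04,  9.33998745e-04,  5.27566532e-04,  1.22583667e-03,
       -8.42929693e-04,  2.58522018e-03,  9.98021349e-05]), 'joint_efforts': array([ 1.37632173e-04, -5.39542937e+01, -1.26703139e+00, -1.58884084e+01,
        9.92549525e-03,  1.35038266e-03,  3.00626937e-05]), 'position': array([ 0.1953756 , -0.59369824,  0.25632333]), 'tool_rot': array([3.38539559e-05, 9.87393007e-01, 1.58287862e-01, 2.35959405e-05]), 'contact_force': array([-0.21148422, -0.38899502,  0.29268387]), 'torque': array([ 0.02936158, -0.00166353, -0.03024658]), 'finger_force': 0.0, 'gripper_width': 0.08563832111595962}
```

View pics/a.png

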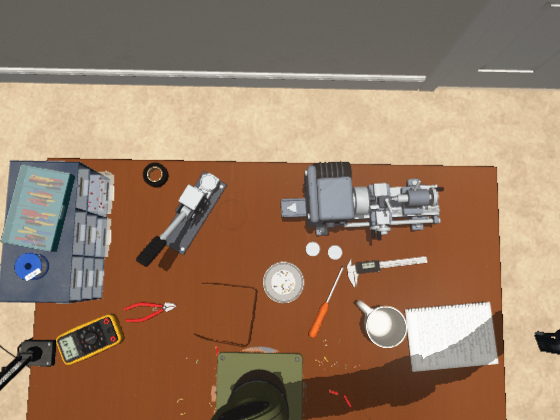

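View pics/b.png

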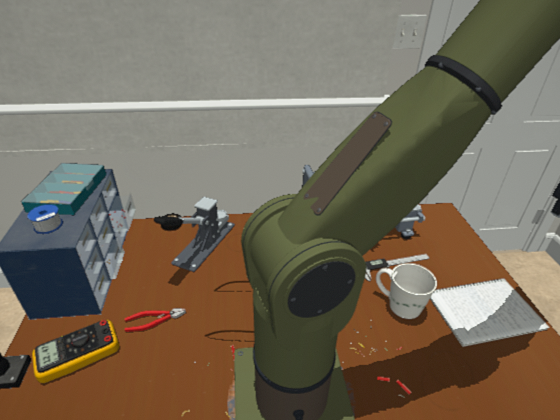

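```bash
python3 - <<'E'
from h import *
W=np.load("top.npy")
def reg(b,lo,hi):
    u,v,w,h=b;P=W[v:v+h,u:u+w].reshape(-1,3);return P[(P[:,2]>lo)&(P[:,2]<hi)]
def rect(P,n):
    (c,s,a)=cv2.minAreaRect((P[:,:2]*1000).astype(np.float32));print(n,len(P),"z",np.median(P[:,2]).round(4),"mean",P.mean(0).round(4),"rect",np.round(c,1),np.round(s,1),round(a,1));return c
J=(130,165,100,105)
for lo,hi in((.004,.014),(.03,.052),(.112,.13)): rect(reg(J,lo,hi),f"jack{lo}")
rect(reg((196,174,24,22),.03,.06),"saddle")
rect(reg((136,204,54,64),.1,.22),"grip")
L=(275,155,175,90)
rect(reg((275,190,35,35),.06,.08),"lug")
rect(reg((275,155,175,90),.075,.092),"bed")
rect(reg((275,155,90,80),.16,.2),"head")
P=reg((135,210,40,56),.02,.25)
q=P[:,:2].mean(0);print("grippts",P.min(0),P.max(0))
for n,(u,v) in dict(cap=(191,197),saddle=(207,183),grip=(150,250),lug=(293,208),tri=(288,208),tape=(155,175)).items(): print(n,W[v,u].round(4))
E
python3 - <<'E'
import cv2
a=cv2.imread("top.png")
x=cv2.resize(a[160:275,130:240],None,fx=4,fy=4,interpolation=2); y=cv2.resize(a[160:275,270:360],None,fx=4,fy=4,interpolation=2)
cv2.imwrite("pics/c.png",cv2.hconcat([x,y]))
E
```

```text
jack0.004 1423 z 0.0073 mean [0.424  0.188  0.0075] rect [430.9 209.5] [265.2 251.1] 1.8
jack0.03 339 z 0.0432 mean [0.5    0.1371 0.0417] rect [476.4 154.2] [ 41.1 124.6] 59.8
jack0.112 462 z 0.1205 mean [0.4516 0.1677 0.1205] rect [428.4 180.4] [ 44.2 124.7] 62.0
saddle 288 z 0.0435 mean [0.5087 0.1348 0.0423] rect [509.7 135.4] [40.7 51.3] 48.3
grip 680 z 0.1605 mean [0.3564 0.2219 0.1554] rect [378.4 210.3] [ 34.8 163.3] 61.3
lug 455 z 0.0722 mean [ 0.4487 -0.0744  0.0725] rect [442.7 -73.6] [58.2 59.2] 3.9
bed 766 z 0.0822 mean [ 0.4517 -0.2872  0.082 ] rect [ 449.1 -232.3] [124.1 370.2] 0.3
head 2268 z 0.1813 mean [ 0.4571 -0.1515  0.1799] rect [ 461.3 -160.6] [131.7 130.9] 89.9
grippts [0.30596272 0.19624503 0.10971493] [0.41039724 0.26021323 0.19261958]
cap [0.4625 0.1608 0.1216]
saddle [0.5092 0.1362 0.0477]
grip [0.3382 0.2342 0.1749]
lug [ 0.4483 -0.0737  0.0724]
tri [ 0.4481 -0.0618  0.072 ]
tape [ 0.5362  0.2761 -0.0006]
```

View pics/c.png

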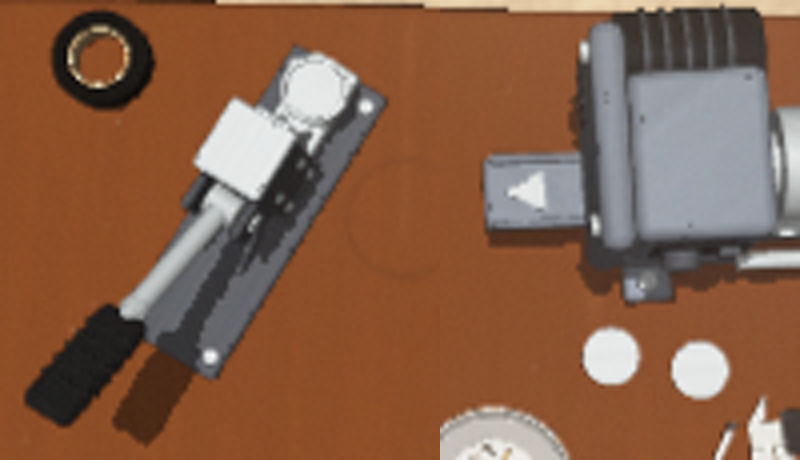

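```bash
cat >> h.py <<'E'
def rect(P,n):
    (c,s,a)=cv2.minAreaRect((P[:,:2]*1000).astype(np.float32));print(n,len(P),"z",np.median(P[:,2]).round(4),"mean",P.mean(0).round(4),"rect",np.round(c,1),np.round(s,1),round(a,1))
def pts(W,b,lo,hi):
    u,v,w,h=b;P=W[v:v+h,u:u+w].reshape(-1,3);return P[(P[:,2]>lo)&(P[:,2]<hi)]
def near(P,x,y,r): return P[np.hypot(P[:,0]-x,P[:,1]-y)<r]
def jack(W,cx,cy,sx,sy):
    A=pts(W,(0,0,560,420),.117,.125);A=near(A,cx,cy,.032);rect(A,"cap")
    S=pts(W,(0,0,560,420),.034,.054);S=near(S,sx,sy,.024);rect(S,"saddle")
    k=S[:,2]>S[:,2].max()-.0035;print("rimmax",S[:,2].max().round(4));cc=cv2.minEnclosingCircle((S[:,:2]*1000).astype(np.float32));print("circ",cc)
E
python3 - <<'E'
from h import *
W=np.load("top.npy")
jack(W,.4625,.161,.5095,.1355)
L=pts(W,(0,0,560,420),.069,.0755);L=L[(abs(L[:,0]-.45)<.035)&(L[:,1]>-.107)&(L[:,1]<-.03)];rect(L,"lug")
for y0 in np.arange(-.105,-.05,.01):
    q=L[(L[:,1]>y0)&(L[:,1]<y0+.01)];print(round(y0,3),q[:,0].min().round(4),q[:,0].max().round(4),q[:,1].max().round(4)) if len(q) else 0
H=pts(W,(0,0,560,420),.176,.19);H=H[H[:,1]<-.05];rect(H,"head");print(H.min(0),H.max(0))
# tail parts: all points of lathe
A=pts(W,(0,0,560,420),.076,.092);A=A[(A[:,1]<-.25)&(A[:,0]>.39)&(A[:,0]<.52)];rect(A,"bed")
for y0 in np.arange(-.42,-.24,.02):
    q=A[(A[:,1]>y0)&(A[:,1]<y0+.02)];print(round(y0,3),q[:,0].min().round(4),q[:,0].max().round(4)) if len(q) else 0
E
```

```text
cap 353 z 0.1207 mean [0.4627 0.162  0.1206] rect [462.7 161.8] [44.9 45.4] 59.5
saddle 246 z 0.0438 mean [0.511  0.1344 0.0436] rect [509.9 134.8] [41.2 44.7] 62.8
rimmax 0.0509
circ ((509.3931884765625, 135.6237030029297), 23.7703800201416)
lug 342 z 0.072 mean [ 0.4495 -0.0745  0.0721] rect [442.6 -73.9] [58.2 58.4] 4.2
-0.105 0.4295 0.4728 -0.095
-0.095 0.4293 0.4728 -0.0852
-0.085 0.429 0.4721 -0.0758
-0.075 0.427 0.4674 -0.0662
-0.065 0.4262 0.4652 -0.055
-0.055 0.4264 0.4648 -0.045
head 1982 z 0.1818 mean [ 0.4576 -0.1466  0.1819] rect [ 312.7 -106.4] [224.  563.1] 60.1
[ 0.0127901  -0.34383785  0.17600519] [ 0.52689443 -0.0507146   0.18995168]
bed 542 z 0.0832 mean [ 0.4552 -0.3427  0.0831] rect [ 450.9 -333.2] [105.6 169.1] 5.1
-0.42 0.435 0.5082
-0.4 0.4364 0.5061
-0.38 0.4355 0.5056
-0.36 0.4333 0.4369
-0.34 0.4325 0.5018
-0.32 0.4322 0.5023
-0.3 0.4062 0.4194
-0.28 0.3918 0.4164
-0.26 0.4035 0.4966
```

```bash
cat >> h.py <<'E'
def step(x,y,z,yaw=None):
    "shift/turn in tool axes to world target; yaw = tool x heading deg"
    s=ctrl.read_state();q=s["tool_rot"];r=R.from_quat([q[1],q[2],q[3],q[0]]);M=r.as_matrix()
    d=M.T@(np.array([x,y,z])-s["position"]);c=np.degrees(np.arctan2(M[1,0],M[0,0]))
    if yaw is None: yaw=c
    T=np.column_stack([[np.cos(np.radians(yaw)),np.sin(np.radians(yaw)),0],[np.sin(np.radians(yaw)),-np.cos(np.radians(yaw)),0],[0,0,-1]])
    print("t",round(s["t"],2),"pos",s["position"].round(4),"yaw",c.round(2),"F",s["contact_force"].round(1),"w",round(s["gripper_width"],4),"j",s["joint_positions"].round(2))
    print("STEP",np.degrees(R.from_matrix(M.T@T).as_rotvec()).round(2),d.round(4))
E
python3 -m inch '[[0,0,-57,0.28,-0.196,-0.064,1],[0,0,-57,0.28,-0.196,-0.064,1],[0,0,-57,0.28,-0.196,-0.064,1],[0,0,-57,0.28,-0.196,-0.064,1],[0,0,-57,0.28,-0.196,-0.064,1],[0,0,-57,0.28,-0.196,-0.064,1],[0,0,-57,0.28,-0.196,-0.064,1],[0,0,-57,0.28,-0.196,-0.064,1]]' 60
python3 - <<'E'
from h import *
step(.4,-.32,.32,75.2);step(.463,.162,.26,150.4)
W=np.load("top.npy")
# lug outline: edges by component
m=((abs(W[...,2]-.0725)<.004)&(W[...,1]>-.12)&(W[...,1]<-.03)&(abs(W[...,0]-.45)<.04)).astype(np.uint8)
n,l,st,c=cv2.connectedComponentsWithStats(m);k=1+st[1:,4].argmax();P=W[l==k];print(st[k]);rect(P,"lug");P=P[P[:,1]>-.098]
print("ymax",np.percentile(P[:,1],[98,100]))
e=[]
for v in (0,1):
    ys=np.arange(-.098,-.052,.004);xs=[(P[(abs(P[:,1]-y)<.002)][:,0].max() if v else P[(abs(P[:,1]-y)<.002)][:,0].min()) for y in ys];print(np.round(xs,4),np.polyfit(ys,xs,1))
H=W[(W[...,2]>.176)&(W[...,2]<.19)&(W[...,1]<-.08)&(W[...,1]>-.25)&(W[...,0]>.38)];rect(H,"head")
T=W[(W[...,2]>.0727)&(W[...,2]<.079)&(W[...,1]>-.1)&(W[...,1]<-.04)&(abs(W[...,0]-.45)<.03)];print("tri",len(T),T.mean(0) if len(T) else 0)
E
```

```text
t: 1.57
position: [0.3924, -0.3298, 0.3183]
tool_rot: [0.0, 0.79, 0.613, -0.0]
contact_force: [1.5, -0.3, -0.6]
gripper_width: 0.0854
finger_force: 0.0
t 1.57 pos [ 0.3924 -0.3298  0.3183] yaw 75.54 F [ 1.5 -0.3 -0.6] w 0.0854 j [ 0.93  0.49 -0.51  1.81  0.29  0.91  0.05]
STEP [0.03 0.04 0.34] [ 0.0114  0.0049 -0.0017]
t 1.57 pos [ 0.3924 -0.3298  0.3183] yaw 75.54 F [ 1.5 -0.3 -0.6] w 0.0854 j [ 0.93  0.49 -0.51  1.81  0.29  0.91  0.05]
STEP [-0.000e+00  5.000e-02 -7.486e+01] [ 0.4939 -0.0544  0.058 ]
[281 198  25  20 374]
lug 374 z 0.0721 mean [ 0.4499 -0.0743  0.0722] rect [449.9 -73.4] [43.9 58.1] 3.3
ymax [-0.04517123 -0.04486899]
[0.4297 0.4291 0.429  0.4341 0.4339 0.4341 0.4311 0.4287 0.4341 0.4309
 0.4337 0.4338] [0.07127945 0.4372747 ]
[0.4722 0.4725 0.4728 0.4728 0.4721 0.4697 0.4694 0.467  0.4667 0.4692
 0.4652 0.4645] [-0.19301039  0.45483992]
head 1975 z 0.1817 mean [ 0.4589 -0.1467  0.1819] rect [ 468.7 -148. ] [123.6  99.5] 4.6
tri 174 [ 0.44959714 -0.07451467  0.07484854]
```

```bash

python3 -m inch '[[0,0,-57,0.494,-0.054,0.058,1],[0,0,-57,0.494,-0.054,0.058,1],[0,0,-57,0.494,-0.054,0.058,1],[0,0,-57,0.494,-0.054,0.058,1],[0,0,-57,0.494,-0.054,0.058,1],[0,0,-57,0.494,-0.054,0.058,1],[0,0,-57,0.494,-0.054,0.058,1],[0,0,-57,0.494,-0.054,0.058,1]]'
python3 - <<'E'
from h import *
step(.463,.162,.2,149.8)
E
```

```text
t: 2.23
position: [0.4409, -0.0023, 0.2791]
tool_rot: [0.001, 0.403, 0.915, 0.0]
contact_force: [1.0, -0.6, 0.3]
gripper_width: 0.0853
finger_force: 0.0
t 2.23 pos [ 0.4409 -0.0023  0.2791] yaw 132.52 F [ 1.  -0.6  0.3] w 0.0853 j [ 0.41  0.5  -0.77  2.05  0.49  0.78  0.09]
STEP [  0.02   0.06 -17.28] [0.1062 0.1272 0.079 ]
```

```bash

python3 -m inch '[[0,0,-17.3,0.106,0.127,0.06,1],[0,0,-17.3,0.106,0.127,0.06,1],[0,0,-17.3,0.106,0.127,0.06,1],[0,0,-17.3,0.106,0.127,0.06,1],[0,0,-17.3,0.106,0.127,0.06,1],[0,0,-17.3,0.106,0.127,0.06,1],[0,0,-17.3,0.106,0.127,0.06,1]]'
python3 - <<'E'
from h import *
step(.463,.162,.1,149.8)
E
```

```text
t: 2.82
position: [0.4635, 0.1598, 0.2188]
tool_rot: [-0.0, 0.262, 0.965, -0.001]
contact_force: [-0.0, -0.4, 0.0]
gripper_width: 0.0851
finger_force: 0.0
t 2.82 pos [0.4635 0.1598 0.2188] yaw 149.57 F [-0.  -0.4  0. ] w 0.0851 j [ 0.03  0.66 -0.74  1.99  0.66  0.75 -0.07]
STEP [-0.07  0.   -0.23] [0.0015 0.0018 0.1188]
```

```bash

python3 -m inch '[[0,0,0,0.001,0.001,0.03,1],[0,0,0,0.001,0.001,0.06,1],[0,0,0,0.001,0.001,0.09,1],[0,0,0,0.001,0.001,0.118,1],[0,0,0,0.001,0.001,0.118,1],[0,0,0,0.001,0.001,0.118,1]]'
python3 - <<'E'
from h import *
step(.463,.162,.1,149.8)
E
python3 -m inch '[[0,0,0,0,0,0,0],[0,0,0,0,0,0,0],[0,0,0,0,0,0,0],[0,0,0,0,0,0,0],[0,0,0,0,0,0,0],[0,0,0,0,0,0,0],[0,0,0,0,0,0,0],[0,0,0,0,0,0,0]]' 60
python3 - <<'E'
from h import *
im,W=cloud("top");save("d.png",im[150:280,100:330].repeat(3,0).repeat(3,1))
step(.446,-.013,.1,93.7)
E
```

```text
t: 3.32
position: [0.4631, 0.1592, 0.1009]
tool_rot: [-0.0, 0.264, 0.965, -0.001]
contact_force: [-0.5, -0.1, 0.6]
gripper_width: 0.0851
finger_force: 0.0
t 3.32 pos [0.4631 0.1592 0.1009] yaw 149.39 F [-0.5 -0.1  0.6] w 0.0851 j [-0.11  0.83 -0.52  2.08  0.92  0.48 -0.31]
STEP [-0.17  0.   -0.41] [0.0016 0.0024 0.0009]
t: 3.98
position: [0.4644, 0.1619, 0.1025]
tool_rot: [0.001, 0.263, 0.965, 0.001]
contact_force: [0.2, 0.7, 7.9]
gripper_width: 0.0391
finger_force: 61.5
t 4.03 pos [0.4644 0.1619 0.1024] yaw 149.53 F [ 0.4 -0.1  8.3] w 0.0394 j [-0.11  0.83 -0.52  2.08  0.93  0.48 -0.31]
STEP [1.900e-01 5.000e-02 5.583e+01] [-0.0728 -0.1601  0.0022]
```

View pics/d.png

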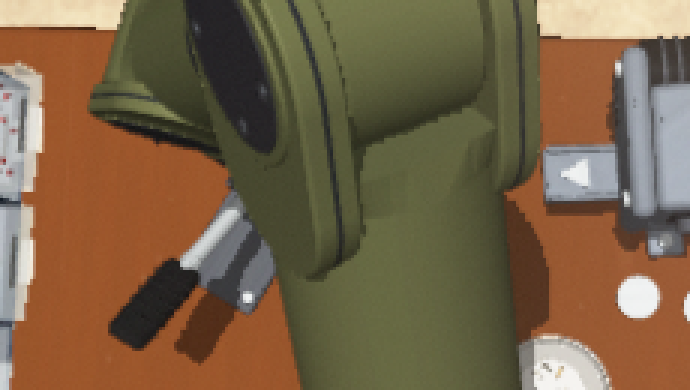

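```bash

python3 -m inch '[[0,0,0,0,0,-0.01,0],[0,0,0,0,0,-0.02,0],[0,0,0,0,0,-0.025,0],[0,0,0,0,0,-0.025,0]]'
python3 - <<'E'
from h import *
step(.4416,.055,.125,93.7)
E
```

```text
t: 4.37
position: [0.4635, 0.161, 0.1266]
tool_rot: [0.0, 0.263, 0.965, 0.0]
contact_force: [0.1, -0.3, -8.4]
gripper_width: 0.0393
finger_force: 63.0
t 4.37 pos [0.4635 0.161  0.1266] yaw 149.48 F [ 0.1 -0.3 -8.4] w 0.0393 j [-0.08  0.79 -0.57  2.06  0.86  0.54 -0.25]
STEP [4.000e-02 2.000e-02 5.578e+01] [-0.0349 -0.1024  0.0015]
```

```bash

python3 -m inch '[[0,0,7,-0.005,-0.013,0,0],[0,0,14,-0.009,-0.026,0,0],[0,0,21,-0.013,-0.039,0,0],[0,0,28,-0.018,-0.052,0,0],[0,0,35,-0.022,-0.065,0,0],[0,0,42,-0.026,-0.077,0,0],[0,0,49,-0.031,-0.09,0,0],[0,0,55.8,-0.035,-0.102,0,0]]'
python3 -m inch '[[0,0,0,0,0,0,0],[0,0,0,0,0,0,0],[0,0,0,0,0,0,0]]'
python3 - <<'E'
from h import *
im,W=cloud("top");np.save("t2.npy",W);cv2.imwrite("t2.png",im[...,::-1]);save("e.png",im[150:290,100:330].repeat(3,0).repeat(3,1))
step(.4416,.055,.1035,93.7)
E
```

```text
t: 5.03
position: [0.4412, 0.0547, 0.1256]
tool_rot: [-0.0, 0.686, 0.728, -0.001]
contact_force: [0.5, 0.6, -9.2]
gripper_width: 0.0392
finger_force: 63.2
t: 5.28
position: [0.4419, 0.0565, 0.1258]
tool_rot: [-0.0, 0.683, 0.73, 0.001]
contact_force: [0.7, 0.3, -8.8]
gripper_width: 0.0395
finger_force: 63.0
t 5.33 pos [0.442  0.0568 0.1258] yaw 93.86 F [  0.6   0.1 -10.6] w 0.0391 j [-0.06  0.72 -0.28  2.2   0.67  0.29 -0.85]
STEP [ 0.03 -0.08  0.16] [-0.0018 -0.0006  0.0223]
```

View pics/e.png

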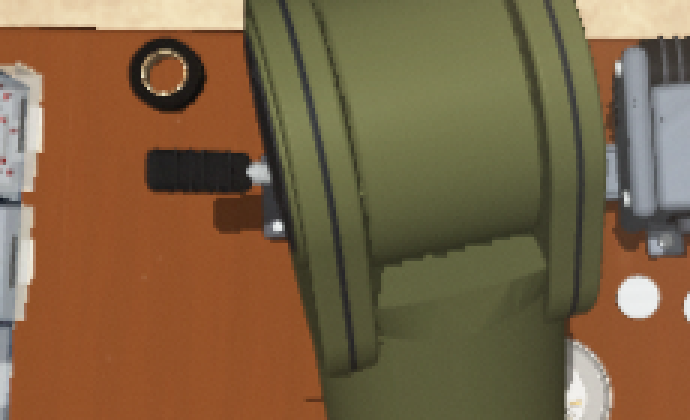

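```bash

python3 -m inch '[[0,0,0,0,0,0.012,0],[0,0,0,0,0,0.021,0],[0,0,0,-0.015,0,0.021,0],[0,0,0,-0.03,0,0.021,0],[0,0,0,-0.045,0,0.021,0],[0,0,0,-0.06,0,0.021,0],[0,0,0,-0.071,0,0.021,0],[0,0,0,-0.071,0,0.021,0]]'
python3 -m inch '[[0,0,0,0,0,0.001,0],[0,0,0,0,0,0.002,0],[0,0,0,0,0,0.002,0]]'
python3 - <<'E'
from h import *
step(.4461,-.0148,.1025,93.7)
E
```

```text
t: 6.0
position: [0.4464, -0.018, 0.1048]
tool_rot: [0.001, 0.685, 0.729, -0.001]
contact_force: [-0.5, -0.3, -9.8]
gripper_width: 0.0392
finger_force: 63.3
t: 6.25
position: [0.4466, -0.0137, 0.1028]
tool_rot: [-0.0, 0.683, 0.73, 0.001]
contact_force: [-0.7, 0.2, -10.4]
gripper_width: 0.0391
finger_force: 63.3
t 6.25 pos [ 0.4466 -0.0137  0.1028] yaw 93.85 F [ -0.7   0.2 -10.4] w 0.0391 j [ 0.07  0.77 -0.23  2.21  0.76  0.23 -0.77]
STEP [ 0.03 -0.08  0.15] [-0.001  -0.0006  0.0003]
```

Still in the air; lower until it touches.

```bash

python3 -m inch '[[0,0,0,-0.001,0,0.001,0],[0,0,0,-0.001,0,0.002,0],[0,0,0,-0.001,0,0.002,0],[0,0,0,-0.001,0,0.002,0]]'
python3 - <<'E'
from h import *
step(.4461,-.0148,.1025,93.7)
E
```

```text
t: 6.58
position: [0.4466, -0.0141, 0.1024]
tool_rot: [0.0, 0.683, 0.731, 0.001]
contact_force: [-2.0, 3.8, 12.0]
gripper_width: 0.039
finger_force: 65.7
t 6.58 pos [ 0.4466 -0.0141  0.1024] yaw 93.88 F [-2.   3.8 12. ] w 0.039 j [ 0.07  0.77 -0.23  2.21  0.76  0.23 -0.77]
STEP [ 0.14 -0.09  0.18] [-0.0007 -0.0006 -0.0001]
```

```bash

python3 -m inch '[[0,0,0,0,0,0,1],[0,0,0,0,0,0,1],[0,0,0,0,0,0,1],[0,0,0,0,0,0,1],[0,0,0,0,0,-0.03,1],[0,0,0,0,0,-0.07,1],[0,0,0,0,0,-0.11,1],[0,0,0,0,0,-0.14,1]]'
python3 -m inch '[[0,0,0,0.29,-0.12,-0.01,0],[0,0,0,0.29,-0.12,-0.01,0],[0,0,0,0.29,-0.12,-0.01,0],[0,0,0,0.29,-0.12,-0.01,0],[0,0,0,0.29,-0.12,-0.01,0],[0,0,0,0.29,-0.12,-0.01,0],[0,0,0,0.29,-0.12,-0.01,0],[0,0,0,0.29,-0.12,-0.01,0]]' 40
python3 - <<'E'
from h import *
im,W=cloud("top");np.save("t3.npy",W);cv2.imwrite("t3.png",im[...,::-1]);save("f.png",im[150:290,100:360].repeat(3,0).repeat(3,1))
im2,W2=cloud("side");np.save("s3.npy",W2);cv2.imwrite("s3.png",im2[...,::-1])
step(.43,.15,.26,93.7)
E
```

```text
t: 7.25
position: [0.4465, -0.016, 0.2435]
tool_rot: [0.0, 0.684, 0.73, 0.001]
contact_force: [1.3, 0.2, 0.1]
gripper_width: 0.0854
finger_force: 0.0
t: 7.92
position: [0.3056, 0.2702, 0.2516]
tool_rot: [-0.001, 0.682, 0.731, 0.002]
contact_force: [0.4, 1.0, 0.1]
gripper_width: -0.0
finger_force: 0.0
t 8.02 pos [0.306  0.2702 0.2516] yaw 94.19 F [ 0.2 -0.7 -1.3] w -0.0004 j [-0.45  0.47 -0.56  2.18  0.43  0.6  -1.25]
STEP [ 0.05 -0.26  0.49] [-0.1289  0.1149 -0.0089]
```

View pics/f.png

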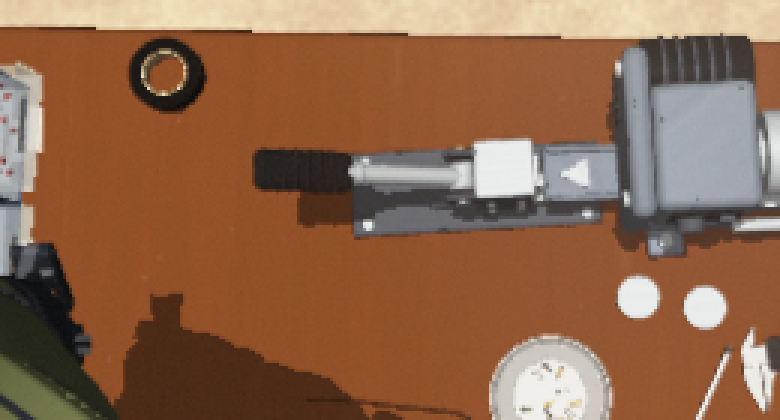

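```bash
python3 - <<'E'
from h import *
for f in("top.npy","t3.npy"):
    W=np.load(f)
    m=((abs(W[...,2]-.0725)<.0035)&(W[...,1]>-.12)&(W[...,1]<-.02)&(abs(W[...,0]-.45)<.04)).astype(np.uint8)
    n,l,st,c=cv2.connectedComponentsWithStats(m);k=1+st[1:,4].argmax();P=W[l==k];rect(P,"lug");print(np.percentile(P[:,1],[0,2,98,100]).round(4))
    H=W[(W[...,2]>.176)&(W[...,2]<.19)&(W[...,1]<-.08)&(W[...,1]>-.25)&(W[...,0]>.38)];rect(H,"head");print(H[:,1].max())
W=np.load("t3.npy")
A=pts(W,(0,0,560,420),.117,.125);A=near(A,.446,-.0145,.034);rect(A,"cap");print(A.min(0),A.max(0))
g=pts(W,(0,0,560,420),.1,.2);g=g[(g[:,1]>.03)&(g[:,1]<.22)&(g[:,0]>.38)&(g[:,0]<.52)];rect(g,"handle")
for y in(.05,.08,.1,.13,.16):
    q=g[abs(g[:,1]-y)<.004];print(y,q.mean(0).round(4) if len(q) else 0)
print(g.min(0).round(4),g.max(0).round(4))
B=pts(W,(0,0,560,420),.005,.012);B=B[(B[:,1]>-.02)&(B[:,1]<.13)&(B[:,0]>.38)&(B[:,0]<.5)];rect(B,"base")
E
python3 - <<'E'
import cv2
a=cv2.imread("s3.png");cv2.imwrite("pics/g.png",cv2.resize(a[160:290,180:380],None,fx=4,fy=4,interpolation=2))
E
```

```text
lug 349 z 0.0721 mean [ 0.4498 -0.0746  0.0722] rect [449.9 -73.5] [43.9 58.1] 3.3
[-0.1024 -0.1021 -0.0452 -0.0449]
head 1975 z 0.1817 mean [ 0.4589 -0.1467  0.1819] rect [ 468.7 -148. ] [123.6  99.5] 4.6
-0.09484726029719169
lug 340 z 0.0724 mean [ 0.4499 -0.0745  0.0724] rect [449.5 -73.3] [44.  59.1] 5.0
[-0.1025 -0.1021 -0.0451 -0.0426]
head 1976 z 0.1818 mean [ 0.4588 -0.1468  0.1819] rect [ 468.5 -148.1] [123.4  99.8] 4.3
-0.09480250674931438
cap 362 z 0.1208 mean [ 0.4455 -0.0138  0.1208] rect [446.4 -13. ] [44.  45.8] 2.7
[ 0.42407624 -0.03579751  0.11705156] [0.46915371 0.0104546  0.12491766]
handle 638 z 0.1622 mean [0.4357 0.1116 0.1568] rect [437.7  97.3] [ 30.3 134.4] 5.9
0.05 [0.4393 0.0503 0.1133]
0.08 [0.4382 0.0802 0.1343]
0.1 [0.4356 0.1005 0.1489]
0.13 [0.4341 0.1303 0.1704]
0.16 [0.4327 0.1597 0.187 ]
[0.4182 0.0313 0.1007] [0.4589 0.1641 0.1947]
base 686 z 0.0081 mean [0.4321 0.0638 0.0082] rect [444.8  51. ] [143.9 104.2] 86.5
```

View pics/g.png

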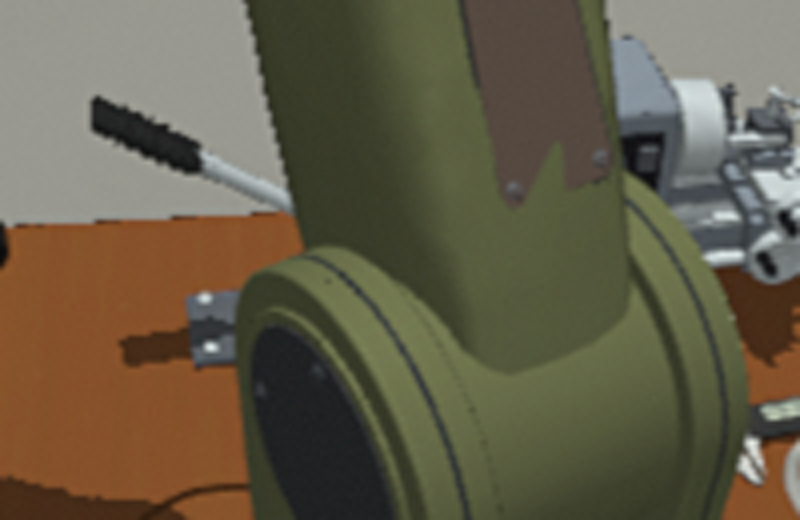

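```bash
python3 - <<'E'
from h import *
step(.4355,.127,.22,93.9)
E
```

```text
t 8.02 pos [0.306  0.2702 0.2516] yaw 94.19 F [ 0.2 -0.7 -1.3] w -0.0004 j [-0.45  0.47 -0.56  2.18  0.43  0.6  -1.25]
STEP [ 0.05 -0.26  0.29] [-0.1524  0.1187  0.031 ]
```

```bash

python3 -m inch '[[0,0,0,-0.152,0.119,-0.01,0],[0,0,0,-0.152,0.119,-0.01,0],[0,0,0,-0.152,0.119,-0.01,0],[0,0,0,-0.152,0.119,-0.01,0],[0,0,0,-0.152,0.119,-0.01,0],[0,0,0,-0.152,0.119,0.031,0],[0,0,0,-0.152,0.119,0.031,0],[0,0,0,-0.152,0.119,0.031,0]]'
python3 - <<'E'
from h import *
step(.4355,.127,.205,93.9)
E
```

```text
t: 8.68
position: [0.4349, 0.1198, 0.2189]
tool_rot: [-0.001, 0.684, 0.729, -0.003]
contact_force: [-0.3, 0.5, 0.1]
gripper_width: -0.0001
finger_force: 0.0
t 8.68 pos [0.4349 0.1198 0.2189] yaw 93.65 F [-0.3  0.5  0.1] w -0.0001 j [-0.03  0.57 -0.53  2.1   0.5   0.6  -0.85]
STEP [-0.3   0.11 -0.25] [0.0072 0.0011 0.0139]
```

```bash

python3 -m inch '[[0,0,0,0,0.001,0.02,0],[0,0,0,0.007,0.001,0.033,0],[0,0,0,0.013,0.001,0.045,0],[0,0,0,0.019,0.001,0.057,0],[0,0,0,0.023,0.001,0.068,0],[0,0,0,0.026,0.001,0.08,0],[0,0,0,0.028,0.001,0.093,0],[0,0,0,0.029,0.001,0.1,0]]'
python3 - <<'E'
from h import *
step(.434,.1563,.1115,93.9)
E
python3 -m inch '[[0,0,0,0,0,0.002,0],[0,0,0,0,0,0.004,0],[0,0,0,0,0,0.004,0]]'
python3 - <<'E'
from h import *
step(.434,.1563,.1115,93.9)
E
```

```text
t: 9.35
position: [0.4356, 0.1517, 0.1208]
tool_rot: [0.001, 0.683, 0.731, 0.001]
contact_force: [-0.3, -0.1, 3.9]
gripper_width: -0.0002
finger_force: 1.9
t 9.35 pos [0.4356 0.1517 0.1208] yaw 93.88 F [-0.3 -0.1  3.9] w -0.0002 j [-0.24  0.75 -0.31  2.16  0.69  0.33 -1.07]
STEP [ 0.09 -0.   -0.02] [ 0.0047 -0.0014  0.0093]
t: 9.6
position: [0.4356, 0.1519, 0.1168]
tool_rot: [-0.0, 0.683, 0.73, 0.001]
contact_force: [-2.0, 3.4, 5.1]
gripper_width: 0.0002
finger_force: 2.4
t 9.6 pos [0.4356 0.1519 0.1168] yaw 93.81 F [-2.   3.4  5.1] w 0.0002 j [-0.25  0.75 -0.3   2.16  0.7   0.32 -1.08]
STEP [ 0.08 -0.12 -0.09] [ 0.0045 -0.0013  0.0053]
```

Works well: about 5 N. Continue to the stop in small steps.

```bash

python3 -m inch '[[0,0,0,0,0,0.0015,0],[0,0,0,0,0,0.003,0],[0,0,0,0,0,0.003,0]]'
python3 -m inch '[[0,0,0,0,0,0.001,0],[0,0,0,0,0,0.0015,0],[0,0,0,0,0,0.0015,0]]'
python3 - <<'E'
from h import *
im,W=cloud("top");step(.434,.1563,.1115,93.9)
A=pts(W,(0,0,560,420),.117,.125);A=near(A,.446,-.0145,.034);rect(A,"cap")
c=ctrl.search_frame("top","jack_saddle")[:2];print(c)
E
```

```text
t: 9.85
position: [0.4357, 0.1519, 0.1138]
tool_rot: [-0.0, 0.683, 0.73, 0.001]
contact_force: [-1.5, 3.0, 6.1]
gripper_width: -0.0005
finger_force: 2.9
t: 10.1
position: [0.4357, 0.152, 0.1125]
tool_rot: [-0.0, 0.683, 0.73, 0.002]
contact_force: [-1.9, 3.2, 6.2]
gripper_width: 0.0004
finger_force: 3.2
t 10.15 pos [0.4357 0.1519 0.1125] yaw 93.79 F [-2.   2.9  6.2] w -0.0003 j [-0.25  0.76 -0.29  2.17  0.71  0.3  -1.09]
STEP [ 0.09 -0.16 -0.11] [ 0.0045 -0.0014  0.001 ]
cap 353 z 0.1209 mean [ 0.4454 -0.013   0.1209] rect [445.7 -13.5] [43.3 45.9] 4.6
[{'box': [279.6, 160.2, 162.5, 79.9], 'score': 0.64}]
```

```bash

python3 -m inch '[[0,0,0,0,0,0.001,0],[0,0,0,0,0,0.0015,0],[0,0,0,0,0,0.0015,0]]'
python3 -m inch '[[0,0,0,0,0,0.001,0],[0,0,0,0,0,0.0015,0],[0,0,0,0,0,0.0015,0]]'

```

```text
t: 10.45
position: [0.4357, 0.152, 0.1113]
tool_rot: [-0.0, 0.683, 0.73, 0.002]
contact_force: [-2.8, 1.9, 11.6]
gripper_width: -0.0
finger_force: 6.0
t: 10.7
position: [0.4357, 0.152, 0.1106]
tool_rot: [0.0, 0.683, 0.73, 0.002]
contact_force: [-4.0, 1.9, 22.4]
gripper_width: -0.0001
finger_force: 11.0
```

```bash

python3 -m inch '[[0,0,0,-0.001,0,-0.014,0],[0,0,0,-0.003,0,-0.027,0],[0,0,0,-0.006,0,-0.039,0],[0,0,0,-0.01,0,-0.051,0],[0,0,0,-0.016,0,-0.062,0],[0,0,0,-0.022,0,-0.075,0],[0,0,0,-0.029,0,-0.088,0],[0,0,0,-0.029,0,-0.1,0]]'
python3 -m inch '[[0,0,0,0,0,-0.003,0],[0,0,0,0,0,-0.003,0]]'
python3 - <<'E'
from h import *
im,W=cloud("top");np.save("t4.npy",W)
step(.4355,.127,.205,93.9)
A=pts(W,(0,0,560,420),.117,.125);A=near(A,.446,-.0145,.034);rect(A,"cap")
P=pts(W,(0,0,560,420),.066,.083);P=P[(abs(P[:,0]-.45)<.014)&(P[:,1]>-.098)&(P[:,1]<-.05)];print("lug z",np.median(P[:,2]))
E
```

```text
t: 11.37
position: [0.4373, 0.1191, 0.2095]
tool_rot: [0.001, 0.685, 0.729, -0.001]
contact_force: [0.3, -0.2, -0.3]
gripper_width: 0.0
finger_force: 0.0
t: 11.53
position: [0.438, 0.1213, 0.2124]
tool_rot: [0.001, 0.684, 0.729, 0.001]
contact_force: [-0.0, 0.3, 0.0]
gripper_width: 0.0
finger_force: 0.0
t 11.58 pos [0.4376 0.1214 0.2117] yaw 93.69 F [-0.2 -0.8  0.2] w 0.0002 j [-0.04  0.59 -0.52  2.1   0.53  0.58 -0.87]
STEP [ 0.05 -0.01 -0.21] [ 0.0058 -0.0018  0.0067]
cap 0 z nan mean [nan nan nan] rect [0. 0.] [0. 0.] 0.0
lug z 0.07165250926291221
  return _methods._mean(a, axis=axis, dtype=dtype,
  ret = ret.dtype.type(ret / rcount)
h.py:12: RuntimeWarning: Mean of empty slice.
  (c,s,a)=cv2.minAreaRect((P[:,:2]*1000).astype(np.float32));print(n,len(P),"z",np.median(P[:,2]).round(4),"mean",P.mean(0).round(4),"rect",np.round(c,1),np.round(s,1),round(a,1))
  ret = um.true_divide(
```

```bash

python3 -m inch '[[0,0,0,0.004,-0.002,0.013,0],[0,0,0,0.011,-0.002,0.026,0],[0,0,0,0.017,-0.002,0.038,0],[0,0,0,0.023,-0.002,0.05,0],[0,0,0,0.027,-0.002,0.061,0],[0,0,0,0.03,-0.002,0.073,0],[0,0,0,0.032,-0.002,0.086,0],[0,0,0,0.032,-0.002,0.095,0]]'
python3 -m inch '[[0,0,0,0,0,0.0015,0],[0,0,0,0,0,0.003,0],[0,0,0,0,0,0.004,0],[0,0,0,0,0,0.004,0],[0,0,0,0,0,0.004,0]]'
python3 - <<'E'
from h import *
im,W=cloud("top");step(.434,.1563,.1115,93.9)
A=pts(W,(0,0,560,420),.112,.13);A=near(A,.446,-.0145,.034);print("cap",len(A),np.median(A[:,2]) if len(A) else 0)
P=pts(W,(0,0,560,420),.066,.099);P=P[(abs(P[:,0]-.45)<.014)&(P[:,1]>-.098)&(P[:,1]<-.05)];print("lug z",np.median(P[:,2]))
E
```

```text
t: 12.25
position: [0.4333, 0.1534, 0.1156]
tool_rot: [0.0, 0.684, 0.73, -0.0]
contact_force: [-0.5, -0.2, 9.1]
gripper_width: -0.0003
finger_force: 4.8
t: 12.67
position: [0.4334, 0.1536, 0.1124]
tool_rot: [0.0, 0.684, 0.73, -0.0]
contact_force: [-0.4, 0.2, 7.8]
gripper_width: -0.0002
finger_force: 4.2
t 12.72 pos [0.4333 0.1536 0.1124] yaw 93.76 F [0.2 0.3 8.4] w 0.0001 j [-0.26  0.76 -0.29  2.17  0.72  0.31 -1.1 ]
STEP [ 0.01  0.02 -0.14] [0.0027 0.0008 0.0009]
cap 391 0.12045411109433175
lug z 0.07672303948695378
```

```bash

python3 -m inch '[[0,0,0,0,0,0.001,0],[0,0,0,0,0,0.002,0],[0,0,0,0,0,0.002,0]]'
python3 -m inch '[[0,0,0,-0.001,0,-0.014,0],[0,0,0,-0.003,0,-0.027,0],[0,0,0,-0.006,0,-0.039,0],[0,0,0,-0.01,0,-0.051,0],[0,0,0,-0.016,0,-0.062,0],[0,0,0,-0.022,0,-0.075,0],[0,0,0,-0.029,0,-0.088,0],[0,0,0,-0.031,0,-0.101,0]]'
python3 -m inch '[[0,0,0,0,0,-0.003,0],[0,0,0,0,0,-0.003,0]]'
python3 - <<'E'
from h import *
im,W=cloud("top");step(.4355,.127,.205,93.9);save("i.png",im[150:290,100:360].repeat(3,0).repeat(3,1))
P=pts(W,(0,0,560,420),.066,.099);P=P[(abs(P[:,0]-.45)<.014)&(P[:,1]>-.098)&(P[:,1]<-.05)];print("lug z",np.median(P[:,2]))
E
```

```text
t: 12.97
position: [0.4334, 0.1536, 0.1109]
tool_rot: [0.0, 0.684, 0.73, 0.0]
contact_force: [-0.5, -0.1, 16.8]
gripper_width: -0.0001
finger_force: 8.4
t: 13.63
position: [0.4347, 0.1209, 0.2112]
tool_rot: [-0.0, 0.684, 0.729, -0.001]
contact_force: [-0.0, 0.4, -0.5]
gripper_width: -0.0002
finger_force: 0.0
t: 13.8
position: [0.4356, 0.1226, 0.2145]
tool_rot: [0.0, 0.684, 0.73, 0.0]
contact_force: [-0.9, -1.0, -0.3]
gripper_width: -0.0002
finger_force: 0.0
t 13.85 pos [0.4353 0.1226 0.214 ] yaw 93.73 F [-0.8  0.2  0.9] w 0.0001 j [-0.03  0.58 -0.53  2.1   0.53  0.59 -0.88]
STEP [-0.01 -0.01 -0.17] [0.0043 0.0005 0.009 ]
lug z 0.07443981320501421
```

View pics/i.png

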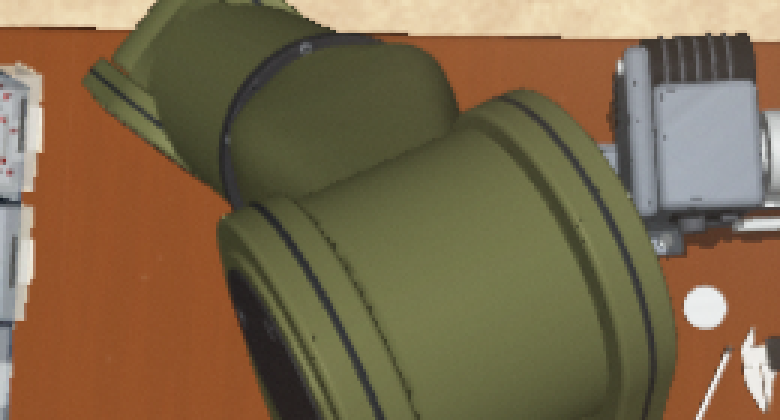

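```bash

python3 -m inch '[[0,0,0,0.003,-0.001,0.015,0],[0,0,0,0.01,-0.001,0.028,0],[0,0,0,0.016,-0.001,0.04,0],[0,0,0,0.022,-0.001,0.052,0],[0,0,0,0.026,-0.001,0.063,0],[0,0,0,0.029,-0.001,0.075,0],[0,0,0,0.031,-0.001,0.088,0],[0,0,0,0.031,-0.001,0.097,0]]'
python3 -m inch '[[0,0,0,0,0,0.0015,0],[0,0,0,0,0,0.003,0],[0,0,0,0,0,0.005,0],[0,0,0,0,0,0.006,0],[0,0,0,0,0,0.006,0]]'
python3 - <<'E'
from h import *
im,W=cloud("top");step(.434,.1563,.1105,93.9);np.save("t5.npy",W)
P=pts(W,(0,0,560,420),.066,.099);P=P[(abs(P[:,0]-.45)<.014)&(P[:,1]>-.098)&(P[:,1]<-.05)];print("lug z",np.median(P[:,2]))
A=pts(W,(0,0,560,420),.112,.13);A=near(A,.446,-.0145,.034);rect(A,"cap")
m=((abs(W[...,2]-.083)<.007)&(W[...,1]>-.12)&(W[...,1]<-.02)&(abs(W[...,0]-.45)<.04)).astype(np.uint8)
n,l,st,c=cv2.connectedComponentsWithStats(m);k=1+st[1:,4].argmax();rect(W[l==k],"lug")
H=W[(W[...,2]>.176)&(W[...,2]<.202)&(W[...,1]<-.08)&(W[...,1]>-.25)&(W[...,0]>.38)];rect(H,"head");print(H[:,1].max())
E
```

```text
t: 14.52
position: [0.4323, 0.1537, 0.1162]
tool_rot: [0.0, 0.683, 0.73, -0.0]
contact_force: [0.5, 0.1, 9.1]
gripper_width: -0.0001
finger_force: 4.7
t: 14.93
position: [0.4323, 0.154, 0.1112]
tool_rot: [0.0, 0.683, 0.73, 0.0]
contact_force: [-0.5, 0.5, 12.0]
gripper_width: 0.0001
finger_force: 6.1
t 14.98 pos [0.4322 0.154  0.1113] yaw 93.8 F [-0.7 -0.1 11.9] w 0.0001 j [-0.26  0.76 -0.29  2.17  0.73  0.3  -1.12]
STEP [ 0.01  0.   -0.1 ] [0.0022 0.0019 0.0008]
lug z 0.08273237325453194
cap 394 z 0.1205 mean [ 0.4456 -0.0146  0.1204] rect [445.7 -15.3] [43.8 49.1] 5.2
lug 445 z 0.083 mean [ 0.4492 -0.075   0.0831] rect [448.6 -74.3] [43.5 59.2] 2.6
head 2088 z 0.1895 mean [ 0.4588 -0.1507  0.1896] rect [ 468.2 -158.9] [122.4 113.2] 4.3
-0.09876980731692116
```

```bash

python3 -m inch '[[0,0,0,0,0,0.0008,0],[0,0,0,0,0,0.0008,0],[0,0,0,0,0,0.0008,0],[0,0,0,0,0,0.0008,0],[0,0,0,0,0,0.0008,0],[0,0,0,0,0,0.0008,0]]'
python3 - <<'E'
from h import *
im,W=cloud("top")
P=pts(W,(0,0,560,420),.066,.099);P=P[(abs(P[:,0]-.45)<.014)&(P[:,1]>-.098)&(P[:,1]<-.05)];print("lug z",np.median(P[:,2]))
print(ctrl.read_state()["contact_force"]);print(ctrl.finish_job())
E
```

```text
t: 15.48
position: [0.4323, 0.1539, 0.111]
tool_rot: [0.0, 0.683, 0.73, 0.0]
contact_force: [-1.6, -0.5, 16.6]
gripper_width: 0.0002
finger_force: 8.1
lug z 0.08291387538683495
[-1.24181372 -1.07910385 16.37424351]
the job is handed in; nothing more can be done
None
```

I set the jack under the lift point and gave it three strokes. The headstock-end feet are about 8 mm off the table (worked out from the lug's measured rise of about 11 mm), the handle is held at its stop with about 16 N, and the job is handed in; no verdict came back.

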